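Index the parts carousel and set its brake

TASK

Push the spokes of the parts carousel round with a fingertip until the red cup stands squarely in front of the yellow arrow. Then, with the cup there, push the orange brake lever inward to its stop, so that it lies fully home. Do not lift the turntable off its spindle, do not set the brake before the cup is in place, and leave the bottle, jar and lens ring where they are.

Things in the scene. Friction and masses are not known exactly. Their poses are not given: they have to be found in the camera images.
- axis (a point): Top centre of the dark hub (radius 30 mm), on the vertical turning axis, 76 mm above the work surface. Four spokes leave the hub at 90 degrees to each other: bars 12 mm wide, 44 to 70 mm high, bare from 30 to 96 mm from the axis, each with an open cup on its outer end. Below them turns a white disc of radius 150 mm, its top face 32 mm high, so 12 mm of air lies under a spoke.
- red_cup (a point): Centre of the red cup's mouth, 72 mm above the work surface, 120 mm from the axis; it travels round with the carousel. Cups have radius 24 mm. The red cup sits on a red spoke that runs straight from hub to cup; the other three cups are black, on bare metal spokes.
- arrow_spot (a point): Point on the circle of cup centres straight in front of the yellow arrow, 72 mm above the work surface: where the red cup's centre has to come. The arrow is a fixed yellow post 30 mm wide, its top 70 mm high, 174 mm from the axis, with a point towards the hub, just outside the disc, on its near or right side as seen by the robot.
- carousel (a joint): Turning angle of the carousel, rad, growing anticlockwise seen from above. It turns either way without end stops, about 1.3 N at mid-spoke keeps it moving, and it stays where it is left. It only sits on its spindle and could be lifted off.
- carousel_lift (a joint): How far the turntable is raised off its spindle, m; 0 when seated.
- brake (a joint): Angle of the orange brake lever, rad: from 0 (swung right out, away from the carousel) to 0.9 (fully home against its stop). It grows as the lever turns anticlockwise seen from above, about its vertical pivot. It stays where it is left; about 1 N at the tip moves it. It does not move the carousel.
- brake_pivot (a point): On the lever's vertical pivot axis, at its top, 74 mm above the work surface; 187 mm from the carousel's axis, on its left as seen by the robot.
- brake_tip (a point): Top centre of the upright round knob (radius 11 mm, 46 to 74 mm high) at the lever's free end, 110 mm from the pivot. The lever between is an orange bar 14 mm wide, 48 to 70 mm high, over the base plate or the bare work surface. Home, it is at right angles to the line from its pivot to the carousel's axis, tip to the robot's side.
- base: The fixed grey base plate, 370 x 420 mm, 12 mm thick; origin on the work surface under the carousel's axis; its y axis points at the brake pivot.
- bottle: Loose clear bottle with white cap, radius 26 mm, 140 mm tall, origin at its underside. Bystander.
- jar: Loose black jar with orange cap, radius 26 mm, 60 mm tall, origin at its underside. Bystander.
- lens_ring: Loose black ring standing on the base plate's far corner beside the disc, outer radius 22 mm, 25 mm tall, origin at its underside. Bystander.

How it is judged:
By the outcome, as a careful person would: the job done as asked, in the order asked, and still so for the second after the job is handed in, with the robot touching nothing.
It also fails if it takes over 64 s, if anything falls off the work surface, if the arm or the gripper's body presses on something with over 40 N, if the wrist force passes 120 N, or if a joint passes its speed limit or range.

ROBOT

A 6-joint arm with a two-finger parallel gripper is mounted at the origin on the work surface. World frame = base frame: x ahead of the robot, y to its left, z up, the work surface at z = 0. Lengths are in mm, angles in rad, forces in N, time in s.
With the tool pointing down it reaches from about 400 to 925 mm from the base axis. Payload 12.5 kg.
Tool frame: the origin (TCP) lies at the centre of the arm's flange, where the gripper is bolted on; the fingertips stand 190 mm ahead of it and the grasp point (between the pads) lies 171 mm ahead of it; z points along the fingers, y is the direction in which the jaws open and shut (so a half turn about z gives the same grasp; the last joint's range is limited). The gripper opens to 95 mm and grips with 3 to 60 N. Pads are 20 mm wide; open, the fingers measure 119 mm over their backs; the gripper's body (75 mm by 180 mm) begins 59 mm behind the grasp point.
Start: joints at [-1.448, 0.491, 1.559, -0, 1.092, -0.106], TCP at [141.775, -608.707, 404.761] pointing down, gripper open.
Joint ranges: [-3.1, 3.1], [-0.84, 2.19], [0.05, 2.79], [-1.13, 4.28], [0.06, 2.93], [-2.69, 2.69]. Speed limits (rad/s): [2.22, 2.22, 2.79, 3.14, 3.14, 3.14].

INTERFACE

Orientations are given as [roll, pitch, yaw] about the fixed x, y, z axes, in that order (R = Rz(yaw) Ry(pitch) Rx(roll)).
In Python, from cell import env, optics gives the robot as it stands.
- The arm moves only by the tool apply_moves, never from a script. Its argument "commands" is a list of rows, each a list of 7 numbers: the turn, a rotation vector about the tool's x, y, z in degrees, then the shift along the tool's x, y, z in m, then the finger opening in m, from 0 to 0.0951. A call has 1 to 5 rows; each row shifts and turns the commanded pose from where the row before left it, along the tool's axes as they then stand; what a row does not reach is not made up. A row lasts 1/12 s, in which the tool goes at most 41.7 mm and 7.16 degrees, less where a joint would pass 70% of its speed; a pose out of reach is approached as far as the arm can. A call with a gripper value outside its range is refused whole. The fingers move at their own pace and stop on an object; the grip force is fixed at half the most. Time passes only in rows, so rows that do not move let the fingers close. It gives the time, the measured TCP pose, the force and the opening at its end, in the units of the state.
- env.state(): the state, without advancing time (a new reading comes with each control period).
- optics.read_camera(name): name is "scene" or "side" or "wrist"; returns a dict with "color" (480x640x3 uint8, red, green, blue), "fx", "fy", "cx", "cy" (pixels), "eye" and "rotation" of the camera in the world; the wrist camera has in their place "T_tool_cam" (4x4, takes a point from camera to tool coordinates, whose origin is the TCP and whose axes are the flange's). Camera axes: x right, y up, looking along -z (the intrinsics and any distortion apply to the point x, -y, -z); pixel columns grow to the right and rows downward; lengths in mm; the calibration is good to about 2 mm. A picture is of the moment at which its call begins: read the wrist's pose just before it. There is no depth.
- env.job_done(): hands the job in, once; it reports no verdict.
The state is a dict: "t": time; "joints": joint angles; "qvel": joint speeds; "tau": joint torques, N m; "eef_pos": TCP position; "tcp_rot": TCP orientation; "ft_force": force on the tool from outside, world axes, zero at the start; "moment": the same for the moment, N m; "opening": opening from 0.0 (shut) to 1.0 (fully open).
Only numpy, scipy, OpenCV 4.12 (cv2) and the standard library are available. Lean on these libraries where they do the work, as an engineer would, in place of code of your own. Each camera call takes 0.05 s, during which the arm holds its last target. There are 200 camera calls.

## Working session

There is one attempt and no reset: what is moved stays moved. The work goes in short steps, Python scripts to look and compute and a tool call to move; the robot and the scene stay as the last step left them, time stands still between calls to the robot, and variables do not carry over. Pictures are saved under pics/ and viewed, about 8 in all and at most 12, crops included, and the job is handed in when it is done.

Besides the shell and the picture viewer there is one more tool, called as name(argument=value, ...) on one line, values as JSON. apply_moves: Moves the arm, as the interface text tells. Its arguments: {"type":"object","properties":{"commands":{"type":"array","items":{"type":"array","items":{"type":"number"}}}},"required":["commands"]}

```bash
mkdir -p pics; cat > h.py <<'E'
import numpy as np, cv2
from cell import env, optics
def snap(name,fn):
    s=env.state(); c=optics.read_camera(name)
    cv2.imwrite('pics/'+fn,cv2.cvtColor(c['color'],cv2.COLOR_RGB2BGR)); return s,c
def ray2z(c,u,v,z):
    d=np.array([(u-c['cx'])/c['fx'],-(v-c['cy'])/c['fy'],-1.0]); d=np.array(c['rotation'])@d
    e=np.array(c['eye']); return e+d*(z-e[2])/d[2]
def proj(c,p):
    q=np.array(c['rotation']).T@(np.array(p)-np.array(c['eye'])); return c['cx']-c['fx']*q[0]/q[2], c['cy']+c['fy']*q[1]/q[2]
E
python3 - <<'E'
from h import *
for n in('scene','side'):
    s,c=snap(n,n+'0.png'); print({k:v for k,v in c.items() if k!='color'})
print(s)
E
```

```text
{'fx': 481.43294187674707, 'fy': 481.43294187674707, 'cx': 319.69399992031407, 'cy': 236.27108967730334, 'eye': array([1167.5730081 , -330.46383903,  936.94820557]), 'rotation': array([ 0.62426602, -0.00963783,  1.09028612])}
{'fx': 447.8265252887334, 'fy': 447.8265252887334, 'cx': 324.07873227276286, 'cy': 227.68597120813197, 'eye': array([ 590.8593712 , -611.36142062,  752.48238479]), 'rotation': array([ 0.72026207, -0.01185315, -0.00445191])}
{'t': 0.05, 'joints': array([-1.44758425e+00,  4.91585182e-01,  1.55943187e+00, -1.38191559e-05,
        1.09168660e+00, -1.05609701e-01]), 'qvel': array([ 7.12167795e-04, -5.16290252e-04, -2.76343151e-03,  8.21463037e-05,
       -1.17528498e-03,  2.04219671e-03]), 'tau': array([ 2.26927150e-03, -6.14234877e+01, -2.58918750e+01,  6.94882055e-02,
        4.69931122e-02, -5.25680184e-05]), 'eef_pos': array([ 141.78146558, -608.68412586,  404.15176253]), 'tcp_rot': array([-3.14048655e+00, -1.04926381e-04,  2.28828098e-01]), 'ft_force': array([-0.17128605,  0.40207157, -0.81023908]), 'moment': array([-0.0177185 , -0.01499633,  0.01159662]), 'opening': 0.9981516969464012}
```

View pics/scene0.png

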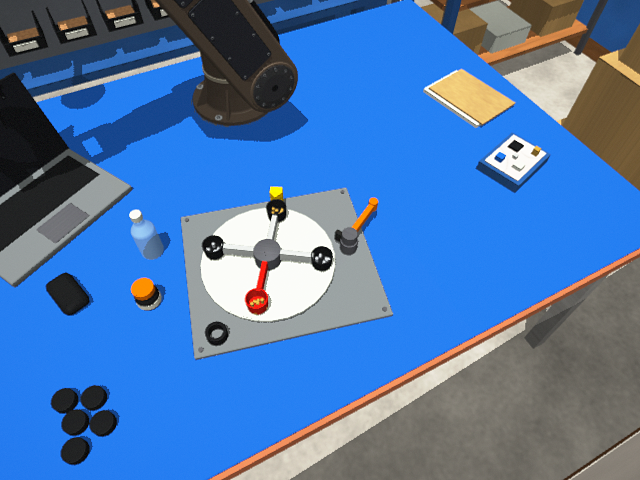

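View pics/side0.png

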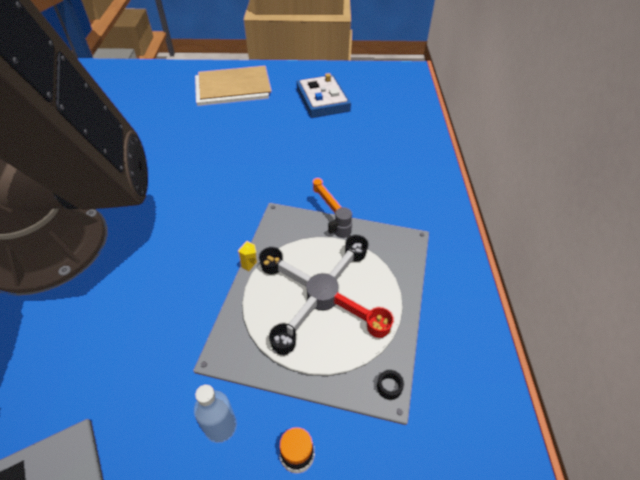

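The scene view shows the hub at about (267,247), red cup (257,299), arrow (276,192), brake pivot (349,233) and knob (374,203). The side view has the hub at (322,284), red cup (379,319), arrow (248,249), pivot (344,215) and knob (318,183). The red cup is nearly opposite the arrow.

```bash
cat >> h.py <<'E'
from scipy.spatial.transform import Rotation as Ro
_r=ray2z
def fix(c):
    c['rotation']=Ro.from_euler('xyz',c['rotation']).as_matrix(); return c
E
python3 - <<'E'
from h import *
P={'hub':(76,(267,247),(322,284)),'red':(72,(257,298),(379,318)),'arrow':(70,(276,190),(247,246)),'piv':(74,(349,233),(344,215)),'tip':(74,(374,202),(318,182)),
'far':(72,(277,209),(271,259)),'lft':(72,(213,245),(283,337)),'rgt':(72,(322,257),(357,246)),'bottle':(140,(136,214),(205,393)),'jar':(60,(143,286),(296,442)),'ring':(37,(217,332),(390,382))}
cs=[fix(optics.read_camera(n)) for n in('scene','side')]
A={}
for k,(z,*uv) in P.items():
    a=[ray2z(c,*p,z)[:2] for c,p in zip(cs,uv)]; A[k]=np.mean(a,0); d=A[k]-A['hub']
    print(k,np.round(a[0]),np.round(a[1]),'r',np.hypot(*d).round(),'ang',np.degrees(np.arctan2(d[1],d[0])).round(1))
print(np.linalg.norm(A['tip']-A['piv']))
for n,c in zip(('s','d'),cs):
    u,v=map(int,proj(c,[*A['hub'],40])); im=c['color'][max(v-110,0):v+100,u-130:u+130,::-1]
    cv2.imwrite(f'pics/crop_{n}.png',cv2.resize(im,None,fx=2.5,fy=2.5,interpolation=2)); print(u-130,v-110)
a=cv2.imread('pics/crop_s.png');b=cv2.imread('pics/crop_d.png')
E
```

```text
hub [ 595. -151.] [ 597. -153.] r 0.0 ang 0.0
red [ 698. -219.] [ 695. -220.] r 121.0 ang -33.9
arrow [450. -64.] [451. -61.] r 171.0 ang 148.4
piv [642.  26.] [643.  19.] r 181.0 ang 75.1
tip [591. 123.] [589. 118.] r 273.0 ang 91.3
far [505. -87.] [500. -94.] r 112.0 ang 146.4
lft [ 534. -253.] [ 532. -256.] r 120.0 ang -121.6
rgt [670. -56.] [666. -61.] r 118.0 ang 52.5
bottle [ 435. -375.] [ 436. -376.] r 275.0 ang -125.7
jar [ 557. -417.] [ 559. -417.] r 267.0 ang -98.2
ring [ 713. -317.] [ 708. -319.] r 201.0 ang -55.2
111.06762782723965
138 146
191 184
```

View pics/crop_d.png

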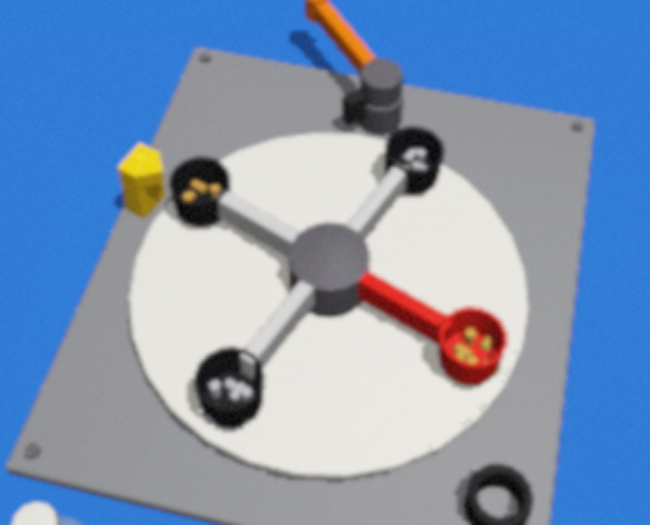

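apply_moves(commands=[[0,0,6.5,0,0,0,0],[0,0,6.6,0,0,0,0],[0,0,0,0.026,-0.029,0,0],[0,0,0,0.026,-0.029,0,0],[0,0,0,0.026,-0.029,0,0]])

```text
t: 0.62
eef_pos: [220.1, -520.7, 404.3]
tcp_rot: [-3.141, 0.0, -0.001]
ft_force: [1.5, -0.5, -0.2]
opening: 0.706
```

apply_moves(commands=[[0,0,0,0.026,-0.029,0,0],[0,0,0,0.026,-0.029,0,0],[0,0,0,0.026,-0.029,0,0],[0,0,0,0.026,-0.029,0,0],[0,0,0,0.026,-0.029,0,0]])

```text
t: 1.03
eef_pos: [350.6, -375.1, 404.8]
tcp_rot: [3.141, -0.0, -0.0]
ft_force: [-0.4, -0.2, -0.1]
opening: 0.356
```

apply_moves(commands=[[0,0,0,0.026,-0.029,0,0],[0,0,0,0.026,-0.029,0,0],[0,0,0,0.026,-0.029,0,0],[0,0,0,0.026,-0.029,0,0],[0,0,0,0.026,-0.029,0,0]])

```text
t: 1.45
eef_pos: [480.7, -229.9, 404.8]
tcp_rot: [3.141, -0.0, 0.0]
ft_force: [0.2, -0.6, -0.1]
opening: 0.026
```

apply_moves(commands=[[0,0,0,0.025,-0.03,0,0],[0,0,0,0.024,-0.03,0,0],[0,0,0,0,0,0,0]])

```text
t: 1.7
eef_pos: [531.5, -167.4, 404.6]
tcp_rot: [-3.141, -0.001, 0.004]
ft_force: [-0.1, -0.6, 0.3]
opening: 0.005
```

```bash
cat >> h.py <<'E'
def wcam(fn):
    s,c=snap('wrist',fn); T=np.eye(4); T[:3,:3]=Ro.from_euler('xyz',s['tcp_rot']).as_matrix(); T[:3,3]=s['eef_pos']
    M=T@np.array(c['T_tool_cam']); c['rotation']=M[:3,:3]; c['eye']=M[:3,3]; return s,c
E
python3 - <<'E'
from h import *
s,c=wcam('w1.png'); print(s['eef_pos'],c['eye'],c['rotation'].round(2),[k for k in c])
for p in ([596,-152,76],[450,-63,70],[643,25,74]): print(proj(c,p))
np.savez('w1.npz',e=c['eye'],r=c['rotation'],k=[c['fx'],c['fy'],c['cx'],c['cy']])
E
```

```text
[ 531.45968562 -167.35449694  404.56640614] [ 602.43960377 -166.46506587  384.43769734] [[ 0.    0.97  0.25]
 [-1.    0.   -0.  ]
 [-0.   -0.25  0.97]] ['color', 'fx', 'fy', 'cx', 'cy', 'T_tool_cam', 'rotation', 'eye']
(np.float64(304.24444714260744), np.float64(159.01094083033655))
(np.float64(218.12989000714927), np.float64(306.0804462610321))
(np.float64(98.50559641749203), np.float64(102.10047876966672))
```

View pics/w1.png

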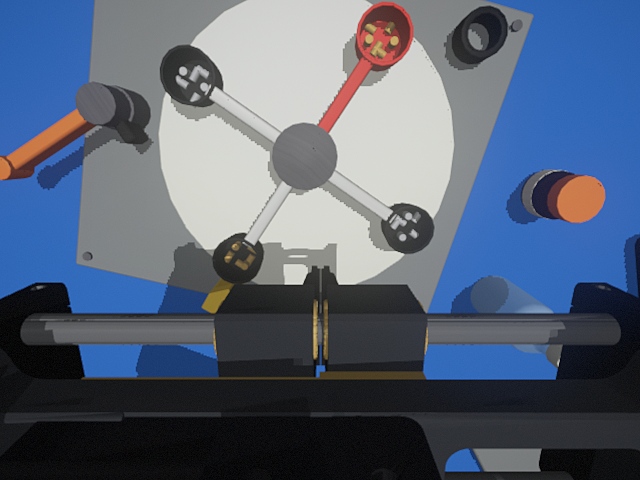

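The wrist view shows the hub at (304.5,156), red cup (385,36), other cups at (191,80), (238,256) and (407,227), and the pivot at (97,102). The arrow is partly hidden by the jaws.

```bash
python3 - <<'E'
from h import *
w=np.load('w1.npz'); c=dict(eye=w['e'],rotation=w['r'],fx=w['k'][0],fy=w['k'][1],cx=w['k'][2],cy=w['k'][3])
h=ray2z(c,304.5,156,76); print(h)
P=[]
for k,u,v,z in [('red',385,36,72),('a',191,80,72),('f',238,256,72),('l',407,227,72),('piv',97,102,74),('ring',480,34,37)]:
    p=ray2z(c,u,v,z); P.append(p); d=p-h; print(k,p.round(1),np.hypot(*d[:2]).round(1),np.degrees(np.arctan2(d[1],d[0])).round(1))
print(np.mean(P[:4],0))
E
```

```text
[ 598.60589577 -152.24794976   76.        ]
red [ 695.4 -219.5   72. ] 117.8 -34.8
a [661.2 -55.6  72. ] 115.1 57.1
f [504.  -86.8  72. ] 115.0 145.3
l [ 533.5 -248.8   72. ] 116.5 -124.0
piv [643.1  26.3  74. ] 184.0 76.0
ring [ 707.7 -312.7   37. ] 194.1 -55.8
[ 598.52462288 -152.68141955   72.        ]
```

apply_moves(commands=[[0,0,0,0,0,0.038,0],[0,0,0,0,0,0.038,0],[0,0,0,0,0,0.038,0],[0,0,0,0,0,0.038,0],[0,0,0,0,0,0.02,0]])

```text
t: 2.17
eef_pos: [527.4, -172.2, 229.2]
tcp_rot: [-3.14, 0.004, -0.001]
ft_force: [0.2, -0.3, 0.3]
opening: 0.006
```

```bash
python3 - <<'E'
import numpy as np
a=np.radians([-165,-155,-145,-138,-131,-124,-116,-108,-99,-90,-81,-72,-63,-54,-45,-36,-27,-18,-9,0,8,15,21,26,30,33,35])
p=np.c_[598+68*np.cos(a),-152+68*np.sin(a)]
d=np.diff(p,axis=0)/1000; d[:,1]*=-1
for i in range(0,len(d),5): print([list(map(float,r.round(4))) for r in d[i:i+5]],p[min(i+5,len(d))].round(1))
E
```

```text
[[0.0041, 0.0111], [0.0059, 0.0103], [0.0052, 0.0065], [0.0059, 0.0058], [0.0066, 0.0051]] [ 560.  -208.4]
[[0.0082, 0.0047], [0.0088, 0.0036], [0.0104, 0.0025], [0.0106, 0.0008], [0.0106, -0.0008]] [ 608.6 -219.2]
[[0.0104, -0.0025], [0.0099, -0.0041], [0.0091, -0.0056], [0.0081, -0.0069], [0.0069, -0.0081]] [ 653. -192.]
[[0.0056, -0.0091], [0.0041, -0.0099], [0.0025, -0.0104], [0.0008, -0.0106], [-0.0007, -0.0095]] [ 665.3 -142.5]
[[-0.0017, -0.0081], [-0.0022, -0.0068], [-0.0024, -0.0054], [-0.0022, -0.0042], [-0.0019, -0.003]] [ 655. -115.]
[[-0.0013, -0.002]] [ 653.7 -113. ]
```

apply_moves(commands=[[0,0,0,0.006,0.009,-0.001,0],[0,0,0,0.006,0.0103,0,0],[0,0,0,0.0055,0.0065,0,0],[0,0,0,0.006,0.006,0,0],[0,0,0,0.007,0.005,0,0]])

```text
t: 2.58
eef_pos: [559.8, -209.6, 235.3]
tcp_rot: [3.141, -0.002, -0.001]
ft_force: [-1.3, 2.4, 0.1]
opening: 0.003
```

Contact is made with about 2.7 N and no lift. I'll continue the sweep.

apply_moves(commands=[[0,0,0,0.008,0.0045,0,0],[0,0,0,0.009,0.0035,0,0],[0,0,0,0.0105,0.0025,0,0],[0,0,0,0.0105,0.0005,0,0],[0,0,0,0.0105,-0.001,0,0]])

```text
t: 3.0
eef_pos: [608.5, -218.9, 234.4]
tcp_rot: [3.141, -0.0, 0.0]
ft_force: [-2.1, -0.1, 0.2]
opening: 0.005
```

apply_moves(commands=[[0,0,0,0.0105,-0.0025,0,0],[0,0,0,0.01,-0.004,0,0],[0,0,0,0.009,-0.0055,0,0],[0,0,0,0.008,-0.007,0,0],[0,0,0,0.007,-0.008,0,0]])

```text
t: 3.42
eef_pos: [653.1, -190.8, 233.9]
tcp_rot: [3.141, -0.0, 0.0]
ft_force: [-1.8, -1.4, -0.0]
opening: 0.005
```

apply_moves(commands=[[0,0,0,0.0055,-0.009,0,0],[0,0,0,0.004,-0.01,0,0],[0,0,0,0.0025,-0.0105,0,0],[0,0,0,0.001,-0.0105,0,0],[0,0,0,-0.0005,-0.0095,0,0]])

```text
t: 3.83
eef_pos: [664.8, -140.7, 233.8]
tcp_rot: [3.141, -0.0, 0.001]
ft_force: [-0.5, -2.9, -0.7]
opening: 0.004
```

apply_moves(commands=[[0,0,0,-0.0015,-0.008,0,0],[0,0,0,-0.002,-0.007,0,0],[0,0,0,-0.0025,-0.0055,0,0],[0,0,0,-0.002,-0.004,0,0],[0,0,0,-0.002,-0.002,0,0]])

```text
t: 4.25
eef_pos: [654.5, -114.9, 233.9]
tcp_rot: [-3.142, -0.0, 0.0]
ft_force: [1.6, -1.6, 0.8]
opening: 0.004
```

```bash
python3 - <<'E'
from h import *
s,c=snap('side','side1.png'); fix(c); print(s['eef_pos'],s['ft_force'])
im=cv2.imread('pics/side1.png')[180:400,200:440]; cv2.imwrite('pics/side1c.png',cv2.resize(im,None,fx=2.5,fy=2.5,interpolation=2))
E
```

```text
[ 654.47209954 -114.87267884  233.86191663] [ 1.58508315 -1.55623802  0.76677164]
```

View pics/side1c.png

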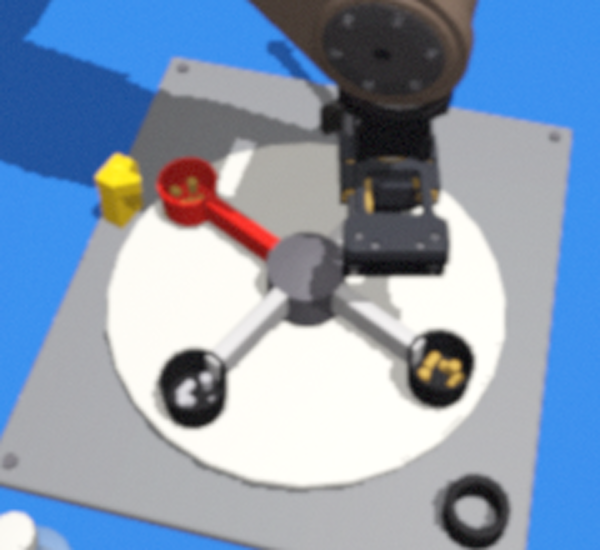

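```bash
python3 - <<'E'
from h import *
im=cv2.imread('pics/side1.png')[230:285,225:315]; a=cv2.resize(im,None,fx=8,fy=8,interpolation=2)
cv2.imwrite('pics/ar.png',a)
c=fix(optics.read_camera('side'))
h=np.array([598,-152])
for k,u,v in [('red',274.8,253.2),('l',277.6,332),('f',375.6,325.5)]:
    p=ray2z(c,u,v,72)[:2]; d=p-h; print(k,p.round(1),np.hypot(*d).round(1),np.degrees(np.arctan2(d[1],d[0])).round(1))
E
```

```text
red [506.6 -80. ] 116.4 141.8
l [ 522.6 -247.3] 121.5 -128.3
f [ 688.2 -234.8] 122.4 -42.6
```

View pics/ar.png

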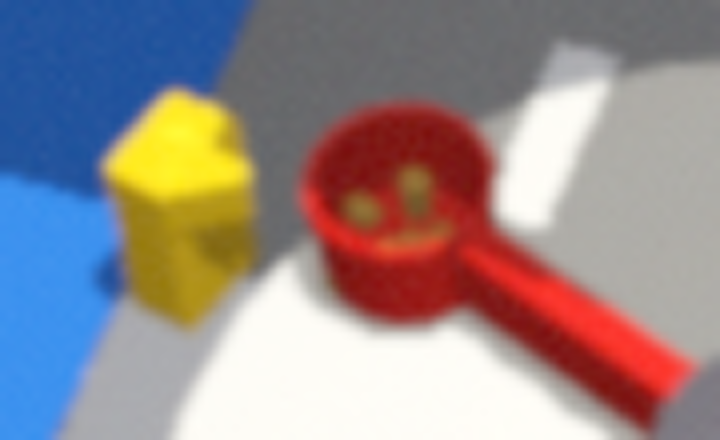

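```bash
python3 - <<'E'
from h import *
c=fix(optics.read_camera('side'))
h=np.array([598,-152])
Q=[ray2z(c,225+u/8,230+v/8,70)[:2] for u,v in [(105,170),(178,92),(238,115),(252,175),(190,197)]]
for p in Q: d=p-h; print(p.round(1),np.hypot(*d).round(1),np.degrees(np.arctan2(d[1],d[0])).round(1))
r=ray2z(c,225+397/8,230+172/8,72)[:2];print(r,np.degrees(np.arctan2(*(r-h)[::-1])))
b=(Q[0]+Q[1])/2; d=b-Q[3]; print(np.degrees(np.arctan2(d[1],d[0])), np.linalg.norm(Q[0]-Q[1]))
H=ray2z(c,200+309/2.5,180+262/2.5,76); print(H)
E
```

```text
[435.2 -74. ] 180.5 154.4
[450.2 -49.6] 179.9 145.3
[465.6 -56.8] 163.1 144.3
[470.8 -75.4] 148.5 148.9
[456.6 -82.2] 157.7 153.7
[505.934246   -75.88158931] 140.4166321235907
154.17251238751794 28.687429695755945
[ 600.04419822 -155.08062514   76.        ]
```

apply_moves(commands=[[0,0,0,-0.0025,-0.003,0,0],[0,0,0,-0.002,-0.0025,0,0],[0,0,0,-0.0015,-0.002,0,0],[0,0,0,0,0,0,0],[0,0,0,0.005,0.008,0,0]])

```text
t: 4.82
eef_pos: [653.3, -115.0, 233.7]
tcp_rot: [-3.141, 0.001, 0.001]
ft_force: [0.2, 1.3, 0.9]
opening: 0.009
```

apply_moves(commands=[[0,0,0,0,0,-0.04,0],[0,0,0,0,0,-0.04,0],[0,0,0,0,0,-0.04,0],[0,0,0,-0.03,0,-0.02,0],[0,0,0,-0.04,0,-0.01,0]])

```text
t: 5.23
eef_pos: [584.6, -116.4, 386.7]
tcp_rot: [3.14, -0.006, 0.001]
ft_force: [-0.2, -0.7, 0.3]
opening: 0.003
```

apply_moves(commands=[[0,0,0,-0.04,0,0,0],[0,0,0,-0.04,0,0,0],[0,0,0,-0.04,0,0,0],[0,0,0,-0.02,0,0,0],[0,0,0,0,0,0,0]])

```text
t: 5.65
eef_pos: [440.7, -116.0, 384.3]
tcp_rot: [-3.141, 0.001, -0.001]
ft_force: [1.1, 0.9, 1.0]
opening: 0.003
```

```bash
python3 - <<'E'
from h import *
s,c=wcam('w2.png'); print(s['eef_pos'])
np.savez('w2.npz',e=c['eye'],r=c['rotation'],k=[c['fx'],c['fy'],c['cx'],c['cy']])
E
```

```text
[ 440.67654389 -115.97042483  384.26714636]
```

View pics/w2.png

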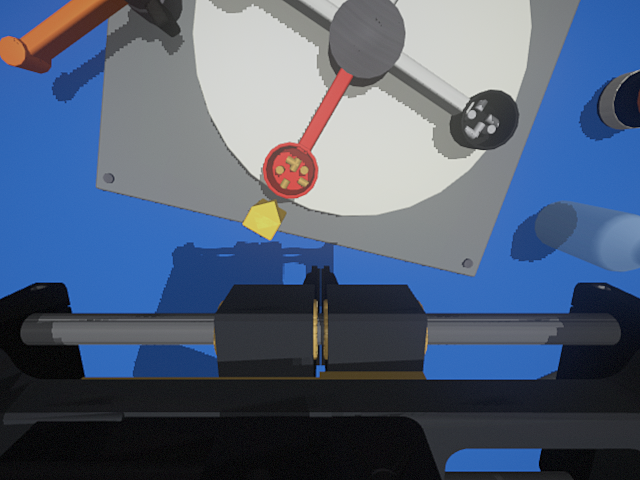

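```bash
python3 - <<'E'
from h import *
im=cv2.imread('pics/w2.png')[135:250,225:335]; cv2.imwrite('pics/w2c.png',cv2.resize(im,None,fx=5,fy=5,interpolation=cv2.INTER_CUBIC))
E
```

```text
(no output)
```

View pics/w2c.png

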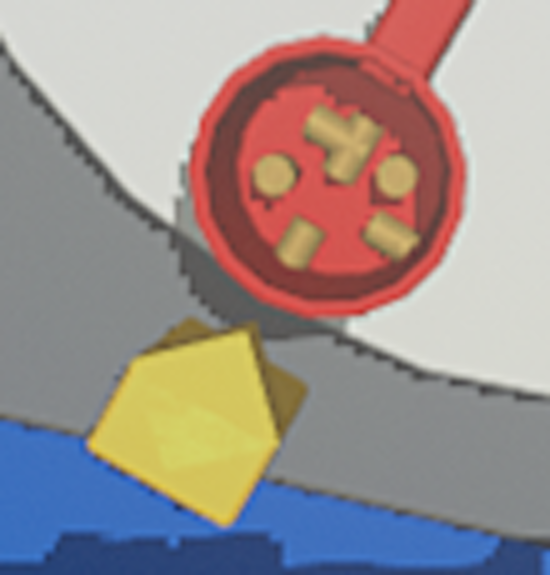

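The arrow's top face has its tip at crop (251,328) and back corners at (88,444) and (228,526). The cup mouth is centred at crop (329,178).

```bash
python3 - <<'E'
from h import *
w=np.load('w2.npz'); c=dict(eye=w['e'],rotation=w['r'],fx=w['k'][0],fy=w['k'][1],cx=w['k'][2],cy=w['k'][3])
f=lambda u,v,z:ray2z(c,225+u/5,135+v/5,z)[:2]
H=ray2z(c,367,38,76)[:2]; R=f(329,178,72); B=ray2z(c,485,119,72)[:2]
Q=[f(*q,70) for q in [(251,328),(132,360),(88,444),(228,526),(278,440)]]
an=lambda d:np.degrees(np.arctan2(d[1],d[0])).round(2)
print(H,R,B,np.hypot(*(R-H)),np.hypot(*(B-H)),an(B-H))
b=(Q[2]+Q[3])/2; m=(Q[1]+Q[4])/2
ax=(b-Q[0]); print('axis dir',an(ax),'back normal',an((Q[3]-Q[2])@[[0,1],[-1,0]]),an((Q[4]-Q[1])@[[0,1],[-1,0]]),np.linalg.norm(Q[3]-Q[2]))
for h in (H,H+[0,2],H+[2,0],R+ [0,0]): print([an(p-h) for p in (R,*Q,b,m)])
# offset of cup centre from arrow's own centre line
n=ax/np.linalg.norm(ax); 
for p in(R,H): d=p-m; print('lateral',n[0]*d[1]-n[1]*d[0],'along',n@d)
E
```

```text
[ 595.07069876 -151.17287686] [495.44427415 -90.27034215] [ 536.7385234  -250.33472826] 116.76704678528878 115.04657950600486 -120.47
axis dir 148.12 back normal -31.86 -29.7 28.705802754186603
[np.float64(148.56), np.float64(149.03), np.float64(143.66), np.float64(144.29), np.float64(153.42), np.float64(153.92), np.float64(148.86), np.float64(148.78)]
[np.float64(149.41), np.float64(149.7), np.float64(144.23), np.float64(144.81), np.float64(153.99), np.float64(154.56), np.float64(149.41), np.float64(149.39)]
[np.float64(149.07), np.float64(149.42), np.float64(144.07), np.float64(144.66), np.float64(153.7), np.float64(154.23), np.float64(149.18), np.float64(149.14)]
[np.float64(0.0), np.float64(150.85), np.float64(131.53), np.float64(136.5), np.float64(162.19), np.float64(167.33), np.float64(149.41), np.float64(149.34)]
lateral -0.9525933220617944 along -44.997897631117944
lateral -1.845486027595598 along -161.7615304864476
```

The cup sits within about 0.5° of the arrow line, so I leave the carousel alone. Next I go to the outer side of the lever.

apply_moves(commands=[[0,0,0,0.027,-0.028,0,0],[0,0,0,0.027,-0.028,0,0],[0,0,0,0.027,-0.028,0,0],[0,0,0,0.027,-0.028,0,0],[0,0,0,0.027,-0.028,0,0]])

```text
t: 6.12
eef_pos: [581.1, 25.7, 383.6]
tcp_rot: [3.142, -0.001, 0.0]
ft_force: [0.5, -1.0, -0.4]
opening: 0.008
```

apply_moves(commands=[[0,0,0,0.028,-0.029,0,0],[0,0,0,0.028,-0.029,0,0],[0,0,0,0.028,-0.029,0,0],[0,0,0,0,0,0,0],[0,0,0,0,0,0,0]])

```text
t: 6.53
eef_pos: [664.3, 112.8, 382.3]
tcp_rot: [3.142, 0.001, 0.003]
ft_force: [-0.3, 0.1, -0.4]
opening: 0.004
```

```bash
python3 - <<'E'
from h import *
w=np.load('w2.npz'); c=dict(eye=w['e'],rotation=w['r'],fx=w['k'][0],fy=w['k'][1],cx=w['k'][2],cy=w['k'][3])
t=ray2z(c,13,50,74); print(t); s,c=snap('side','side2.png'); print(s['eef_pos'])
im=cv2.imread('pics/side2.png')[140:370,200:440]; cv2.imwrite('pics/side2c.png',cv2.resize(im,None,fx=2.5,fy=2.5,interpolation=2))
E
```

```text
[587.72424816 123.09839409  74.        ]
[664.2806471  112.78722866 382.33533971]
```

View pics/side2c.png

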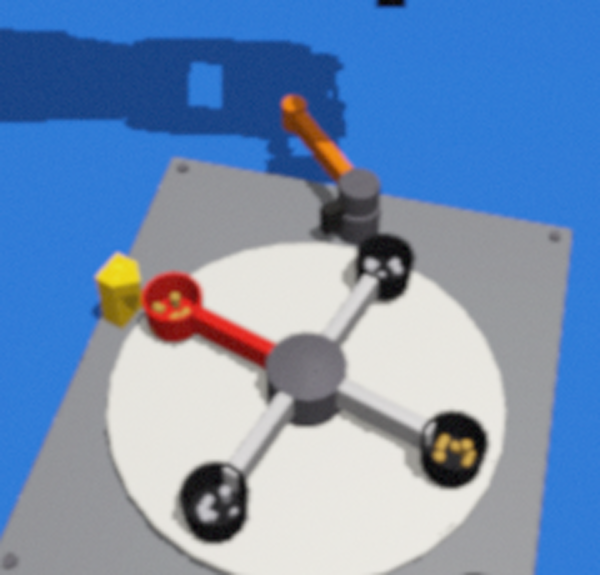

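apply_moves(commands=[[0,0,0,0,0,0.038,0],[0,0,0,0,0,0.038,0],[0,0,0,0,0,0.038,0],[0,0,0,0,0,0.035,0],[0,0,0,0,0,0.001,0]])

```text
t: 7.0
eef_pos: [661.2, 109.7, 227.6]
tcp_rot: [3.141, 0.01, -0.001]
ft_force: [0.0, 0.3, -1.5]
opening: 0.005
```

```bash
python3 - <<'E'
import numpy as np
a=np.radians([76,84,92,100,108,114,120,126,132,138,143,147,150,153,156,158])
p=np.c_[643.5+86*np.cos(a),28+86*np.sin(a)]
d=np.diff(p,axis=0)/1000; d[:,1]*=-1
for i in range(0,len(d),5): print([list(map(float,r.round(4))) for r in d[i:i+5]],p[i+5].round(1))
E
```

```text
[[-0.0118, -0.0021], [-0.012, -0.0004], [-0.0119, 0.0013], [-0.0116, 0.0029], [-0.0084, 0.0032]] [608.5 106.6]
[[-0.008, 0.0041], [-0.0075, 0.0049], [-0.007, 0.0057], [-0.0064, 0.0064], [-0.0048, 0.0058]] [574.8  79.8]
[[-0.0034, 0.0049], [-0.0024, 0.0038], [-0.0021, 0.004], [-0.0019, 0.0041], [-0.0012, 0.0028]] [563.8  60.2]
```

apply_moves(commands=[[0,0,0,-0.012,-0.002,0,0],[0,0,0,-0.012,-0.0005,0,0],[0,0,0,-0.012,0.0015,0,0],[0,0,0,-0.0115,0.003,0,0],[0,0,0,-0.0085,0.003,0,0]])

```text
t: 7.42
eef_pos: [606.4, 105.4, 236.0]
tcp_rot: [-3.142, -0.003, -0.0]
ft_force: [1.6, 0.3, 0.7]
opening: 0.006
```

apply_moves(commands=[[0,0,0,-0.008,0.004,0,0],[0,0,0,-0.0075,0.005,0,0],[0,0,0,-0.007,0.0055,0,0],[0,0,0,-0.0065,0.0065,0,0],[0,0,0,-0.005,0.006,0,0]])

```text
t: 7.83
eef_pos: [572.1, 78.3, 233.9]
tcp_rot: [3.142, 0.0, -0.0]
ft_force: [2.0, 0.7, -0.8]
opening: 0.006
```

apply_moves(commands=[[0,0,0,-0.003,0.004,0,0],[0,0,0,-0.002,0.003,0,0],[0,0,0,0,0,0,0]])

```text
t: 8.08
eef_pos: [567.4, 71.4, 233.6]
tcp_rot: [3.141, 0.001, -0.001]
ft_force: [0.2, 0.5, -0.4]
opening: 0.004
```

Not at the stop yet; I push on in small steps.

apply_moves(commands=[[0,0,0,-0.001,0.0025,0,0],[0,0,0,-0.001,0.0025,0,0],[0,0,0,0,0,0,0]])

```text
t: 8.33
eef_pos: [565.6, 66.8, 233.6]
tcp_rot: [3.141, 0.0, 0.0]
ft_force: [2.0, 0.4, 0.5]
opening: 0.004
```

apply_moves(commands=[[0,0,0,-0.0005,0.002,0,0],[0,0,0,-0.0005,0.002,0,0],[0,0,0,0,0,0,0]])

```text
t: 8.58
eef_pos: [565.0, 64.7, 233.7]
tcp_rot: [-3.139, -0.002, -0.001]
ft_force: [5.1, 21.2, -2.9]
opening: 0.006
```

The force rose to 21 N, so the lever is at its stop. I back off, rise and check.

apply_moves(commands=[[0,0,0,0.002,-0.01,0,0],[0,0,0,0.004,-0.02,0,0],[0,0,0,0,-0.01,-0.03,0],[0,0,0,0,0,-0.04,0],[0,0,0,0,0,-0.04,0]])

```text
t: 9.0
eef_pos: [570.5, 103.8, 344.2]
tcp_rot: [3.141, 0.003, 0.002]
ft_force: [-0.1, 0.4, 0.3]
opening: 0.002
```

apply_moves(commands=[[0,0,0,0,-0.03,-0.03,0],[0,0,0,0,-0.035,-0.01,0],[0,0,0,0,-0.035,0,0],[0,0,0,0,-0.03,0,0],[0,0,0,0,0,0,0]])

```text
t: 9.42
eef_pos: [570.0, 236.8, 383.4]
tcp_rot: [-3.141, -0.001, 0.004]
ft_force: [-0.8, -0.7, -0.1]
opening: 0.003
```

```bash
python3 - <<'E'
from h import *
s,c=snap('side','side3.png'); print(s['eef_pos'],s['ft_force'])
im=cv2.imread('pics/side3.png')[160:320,220:420]; cv2.imwrite('pics/side3c.png',cv2.resize(im,None,fx=3.5,fy=3.5,interpolation=2))
E
```

```text
[569.97276565 236.81307018 383.37700913] [-0.83573667 -0.74226718 -0.14297671]
```

View pics/side3c.png

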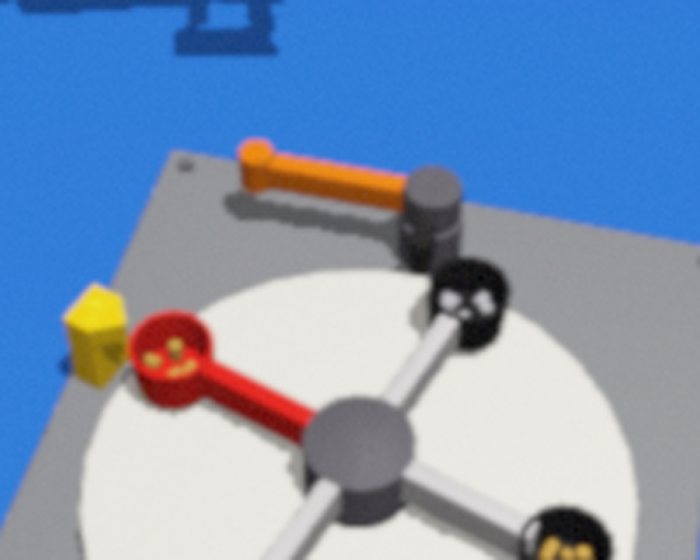

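```bash
python3 - <<'E'
from h import *
c=fix(optics.read_camera('side')); f=lambda u,v,z: ray2z(c,220+u/3.5,160+v/3.5,z)[:2]
an=lambda d:np.degrees(np.arctan2(d[1],d[0])).round(1)
H=f(359,438,76);p=f(433,185,74);t=f(256,151,74);r=f(171,345,72);k=f(470,290,72)
print(H,p,t,r,'lever',an(t-p),np.hypot(*(t-p)),'piv',an(p-H),np.hypot(*(p-H)),'red',an(r-H),'blk',an(k-H)+90,np.hypot(*(r-H)))
a=(f(66,322,70)+f(96,284,70))/2; print('arrow back',an(a-H),'tip',an(f(126,322,70)-H))
E
```

```text
[ 598.18325122 -155.82825515] [642.53497796  25.2601039 ] [536.41593462  52.70794793] [496.14345199 -93.03337328] lever 165.5 109.61129276388398 piv 76.2 186.440525230886 red 148.4 blk 148.5 119.81367958232543
arrow back 148.8 tip 148.0
```

The lever is at 165.5°, against about 166° expected for home. The cup is at 148.4° and the arrow at 148.0–148.8°.

```bash
python3 -c "
from cell import env; print(env.job_done())"
```

```text
the job is handed in; nothing more can be done
None
```

The red cup now stands in front of the yellow arrow and the brake lever is home. I handed the job in at about 9.5 s, with the gripper well clear of everything.

- **Carousel:** I swept a closed fingertip anticlockwise against one spoke, turning the carousel about 183° with 1–3 N. The measured height and vertical force gave no sign of lift. After backing off, the wrist camera put the cup within about 0.5° (1 mm) of the arrow's line. The last side view gave the cup at 148.4° and the arrow between 148.0° and 148.8°.
- **Brake:** Only then did I push the lever inward until the force rose to 21 N at its stop. The last side view put it at 165.5°, against about 166° expected for home. That difference is within measuring error.
- **Disagreements:** The cameras differed by about 2–4 mm on absolute positions. Cup radii read 115–120 mm instead of 120 mm, so I relied on angles compared within a single picture.
- **Not checked:** I did not re-measure the bottle, jar and lens ring at the end, but the arm did not go near them while it was low.

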